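# Release a cell carrier from a left-hand clamping spindle

### The arm

A 6-joint arm with a two-finger parallel gripper is mounted at the origin on the work surface. World frame = base frame: x ahead of the robot, y to its left, z up, the work surface at z = 0. Lengths are in mm, angles in degrees, forces in N, time in s.
With the tool pointing down it reaches from about 275 to 975 mm from the base axis. Payload 8.4 kg.
Tool frame: the origin (TCP) lies midway between the tips of the shut fingers; the grasp point (between the pads) lies arm.tcp_to_grasp behind it (arm.tcp_to_grasp is the distance from the TCP to the grasp point, in mm); y points along the fingers, z is the direction in which the jaws open and shut, and the axes are right-handed (so a half turn about y gives the same grasp; the last joint's range is limited). The gripper opens to 92 mm and grips with 3 to 60 N. Pads are 20 mm wide; open, the fingers measure 128 mm over their backs; the gripper's body (75 mm by 189 mm) begins 69 mm behind the grasp point.
Start: joints at [71.425, 20.225, 93.587, -0, 66.188, -0.138], TCP at [197.67, 592.92, 214.583] pointing down, gripper open.
Joint ranges: [-150.9, 150.9], [-52.94, 120.26], [3.33, 152.33], [-74.26, 254.26], [0, 154.13], [-172.89, 172.89]. Speed limits (degrees/s): [127.2, 127.2, 159.86, 180, 180, 180].

### API

Orientations are given as [roll, pitch, yaw] about the fixed x, y, z axes, in that order (R = Rz(yaw) Ry(pitch) Rx(roll)).
In Python, from station import arm gives the robot as it stands. The module is installed in compiled form; this text tells all that it offers.
- The arm moves only by the tool move_arm, never from a script. Its argument "moves" is a list of rows, each a list of 3 entries, a list of its own where there are three numbers: the shift along the tool's x, y, z in cm, then the turn, a rotation vector about the tool's x, y, z in rad, then the finger opening in cm, from 0 to 9.19. A call has 1 to 12 rows; each row is the pose to reach, as a shift and turn from the pose commanded when the call began, along the tool's axes at that moment; what a row does not reach only later rows make up. A row lasts 1/8 s, in which the tool goes at most 62.5 mm and 10.7 degrees, less where a joint would pass 70% of its speed; a pose out of reach is approached as far as the arm can. A call with a gripper value outside its range is refused whole. The fingers move at their own pace and stop on an object; "grip_force" is the grip in N (left out, the last holds). Time passes only in rows, so rows that repeat a pose let the fingers close. It gives the time, the measured TCP pose, the force and the opening at its end, in the units of the state.
- arm.get_obs(): the state, without advancing time (a new reading comes with each control period).
- arm.get_image(name): name is "scene" or "top" or "wrist"; returns a dict with "frame" (400x640x3 uint8, red, green, blue), "z_map" (400x640 float32, mm along the optical axis (not along the pixel's ray), 0 where there is no reading), "fx", "fy", "cx", "cy" (pixels), "R" (3x3) and "t" (3): a world point X has camera coordinates R X + t. Camera axes: x right, y down, z forward; pixel columns grow to the right and rows downward; lengths in mm; the calibration is good to about 2 mm. A picture is of the moment at which its call begins.
- arm.close_job(): hands the job in, once; it reports no verdict.
The state is a dict: "t": time; "joints": joint angles; "joint_velocities": joint speeds; "effort": joint torques, N m; "position": TCP position; "eef_rot": TCP orientation; "wrist_force": force on the tool from outside, world axes, zero at the start; "wrist_torque": the same for the moment, N m; "grip_width": finger opening in mm.
Only numpy, scipy, OpenCV 4.12 (cv2) and the standard library are available. Lean on these libraries where they do the work, as an engineer would, in place of code of your own. Each camera call takes 0.05 s, during which the arm holds its last target.

### The job

One of the two clamping stations has a left-hand spindle, known by the notches engraved all round the rim of its hub. Unscrew that spindle (left-hand: clockwise from above loosens and raises it) by its cross bar all the way up to its stop without forcing it there, then draw the cell carrier of that station out along its rails until it rests against the stop block at the robot's end. Leave the other station, its spindle and carrier, and everything else on the bench as they are.

Things in the scene. Friction and masses are not known exactly. Their poses are not given: they have to be found in the camera images.
- lh_station: left-hand station, fixed: grey base plate 285 x 130 x 12 mm, low side rails, at the far end a portal with the spindle (beam top 84 mm above the table, brass collar to 90 mm), at the near end a low stop block. Origin at table level, 95 mm before the spindle axis; x along the rails from stop block (its face at x = -130 mm) to portal, z up
- rh_station: right-hand (leave alone) station, fixed: grey base plate 285 x 130 x 12 mm, low side rails, at the far end a portal with the spindle (beam top 84 mm above the table, brass collar to 90 mm), at the near end a low stop block. Origin at table level, 95 mm before the spindle axis; x along the rails from stop block (its face at x = -130 mm) to portal, z up
- lh_hub (a point): hub of the left-hand spindle: steel disc 44 mm across, 24 mm high, with six dark notches engraved round its rim. Point on the vertical axis at the height of the cross bar's centre (120 mm above the table fully down, 137 mm fully up); x along the bar. Bar 12 mm thick, to both sides, ending in 20 mm balls centred 72 mm from the axis. At the upper stop the bar stands square to the rails.
- lh_spindle (a joint): turn of the left-hand spindle in rad: 0 fully down, grows as it is turned clockwise seen from above; rises 12 mm a turn to a hard stop at about 9 (1.4 turns); starts between 0.1 and 2; stays where it is left; needs about 0.25 N m (5 N on the bar)
- lh_screw: plain 14 mm screw shaft of the left-hand station, which carries the hub and bar; rises with them. Origin at its foot, on the spindle axis (14 mm above the table when fully down). Pushing the bar with more than 60 N counts as forcing
- lh_carrier: cell carrier of the left-hand station: aluminium sled 135 x 86 x 8 mm, 0.5 to 1 kg, on the base plate between the rails, with three battery cells (tops 65 mm above its underside) and at the far end a steel eye, 14 mm high, in which the spindle's foot stands. Origin at the underside; starts within 4 mm of the station's origin; against the stop block it lies at -55 mm along the station's x
- lh_pull (a point): centre of the upright pull plate of the left-hand carrier: 8 mm thick (along x, towards the portal), 70 mm wide, top 25 mm above this point, which is 45 mm above the table; the sled's upper face is 25 mm below it. Behind it (+x) a free gap of 48 mm, then the cells (tops 32 mm above this point)
- rh_hub (a point): hub of the right-hand spindle: steel disc 44 mm across, 24 mm high, plain, without notches. Point on the vertical axis at the height of the cross bar's centre (120 mm above the table fully down, 137 mm fully up); x along the bar. Bar 12 mm thick, to both sides, ending in 20 mm balls centred 72 mm from the axis. Leave alone.
- rh_spindle (a joint): turn of the right-hand spindle in rad: 0 fully down, grows as it is turned anticlockwise seen from above; rises 12 mm a turn to a hard stop at about 9 (1.4 turns); starts between 0.1 and 2; stays where it is left; needs about 0.25 N m (5 N on the bar)
- rh_ball (a point): centre of the ball at one end of the right-hand spindle's bar, 72 mm from its axis; leave where it is
- rh_carrier: cell carrier of the right-hand station: aluminium sled 135 x 86 x 8 mm, 0.5 to 1 kg, on the base plate between the rails, with three battery cells (tops 65 mm above its underside) and at the far end a steel eye, 14 mm high, in which the spindle's foot stands. Origin at the underside; starts within 4 mm of the station's origin; against the stop block it lies at -55 mm along the station's x
- tape: bystander: roll of tape lying flat, 100 mm across, 25 mm high, origin at the centre of its underside
- spool: bystander: metal wire spool standing upright, 60 mm across, 50 mm high, origin at the centre of its underside
- cell: bystander: loose flat battery cell, 70 x 150 x 26 mm, origin at the centre of its underside
There are look-alikes about, which are no part of the job. What is shaped like the lh_carrier but orange or purple is not meant.

How it is judged (in metres and radians):
On the way, in this order (a step that is already met when the one before it is completed fails the run):
1. the left-hand spindle is unscrewed up to its stop (value of joint lh_spindle above 8.85 rad and x of lh_carrier in the frame of lh_station above -0.015 m), for 0.1 s.
2. its carrier is drawn out to the stop block (x of lh_carrier in the frame of lh_station below -0.052 m), for 0.2 s.
At the end, for the whole second after the job is handed in: The left-hand spindle stands at its upper stop (joint above 8.8 rad) and its carrier rests level on the base plate between the rails against the stop block (within 3 mm), at rest (value of joint lh_spindle above 8.8 rad and x of lh_carrier in the frame of lh_station below -0.052 m and z of lh_carrier in the frame of lh_station below 0.015 m and angle between lh_carrier's own z axis and vertical below 0.05 rad and linear speed of lh_carrier below 0.01 m/s); the robot touches nothing.
It fails at once if the bar is forced: more than 60 N between fingers and the left-hand spindle (contact force between lh_screw and the fingers above 60 N).
It fails at once if the right-hand spindle is turned noticeably (its bar end moves more than 20 mm) or its carrier shifted by more than 10 mm (distance of rh_carrier from where it was at the start of the episode above 0.01 m or distance of rh_ball from where it was at the start of the episode above 0.02 m).
It fails at once if a bystander is shifted by more than 20 mm (distance of any of tape, spool, cell from where it was at the start of the episode above 0.02 m).
It also fails if it takes over 67 s, if anything falls off the work surface, if the arm or the gripper's body presses on something with over 40 N, if the wrist force passes 120 N, or if a joint passes its speed limit or range.

## Working session

There is one attempt and no reset: what is moved stays moved. The work goes in short steps, Python scripts to look and compute and a tool call to move; the robot and the scene stay as the last step left them, time stands still between calls to the robot, and variables do not carry over. Pictures are saved under pics/ and viewed, and the job is handed in when it is done.

Besides the shell and the picture viewer there is one more tool, called after "Emit:" by a JSON object that holds its "api" and its "payload". move_arm: Moves the arm, as the interface text tells. Its arguments: {"type":"object","properties":{"moves":{"type":"array"},"grip_force":{"type":"number"}},"required":["moves"]}

```bash
mkdir -p pics; ls
python3 - <<'E'
from station import arm
import cv2,numpy as np
print(arm.get_obs(), arm.tcp_to_grasp)
for n in ["scene","top","wrist"]:
    im=arm.get_image(n); cv2.imwrite(f"pics/{n}0.png",im["frame"][:,:,::-1]); np.savez(f"{n}0.npz",**im)
    print(n,im["fx"],im["cx"],im["cy"],np.round(im["R"],3).tolist(),np.round(im["t"],1))
E
```

```text
pics
{'t': 0.0, 'joints': array([ 7.14252787e+01,  2.02611424e+01,  9.36275659e+01, -4.39865905e-04,
        6.61887525e+01, -1.39637369e-01]), 'joint_velocities': array([-0.0160394 , -0.01411788,  0.05773792, -0.00895524,  0.0113181 ,
       -0.06941636]), 'effort': array([ 3.35603174e-03, -5.93841290e+01, -3.34214044e+01,  6.99748588e-02,
        2.33137870e-02, -9.99533222e-05]), 'position': array([197.51322367, 592.45739617, 213.88963168]), 'eef_rot': array([-9.00774615e+01, -2.13401236e-04, -1.84349059e+01]), 'wrist_force': array([ 0.29979426,  0.55661033, -0.4229209 ]), 'wrist_torque': array([ 0.0431777 ,  0.04421868, -0.00576682]), 'grip_width': 91.79829603584079} 18.700000000000003
scene 421.54850977168064 319.6883259433622 199.88215765498495 [[-0.506, 0.863, 0.015], [0.552, 0.337, -0.763], [-0.663, -0.378, -0.646]] [ 261.  -210.2 1852.3]
top 413.9627394758513 314.079747865697 200.95085588698203 [[0.051, -0.999, 0.003], [-0.978, -0.051, -0.201], [0.201, 0.007, -0.98]] [ -15.7  530.2 1343.2]
wrist 277.0699119957433 322.9748927257 203.38447241782902 [[0.316, 0.949, -0.001], [0.921, -0.306, 0.24], [0.228, -0.077, -0.971]] [-624.8  -26.9  388.8]
```

View pics/scene0.png

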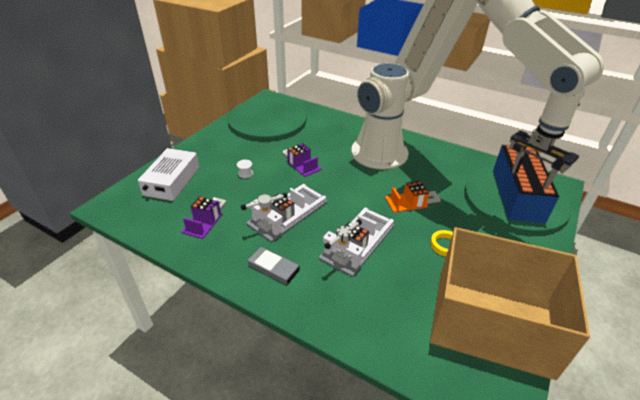

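View pics/top0.png

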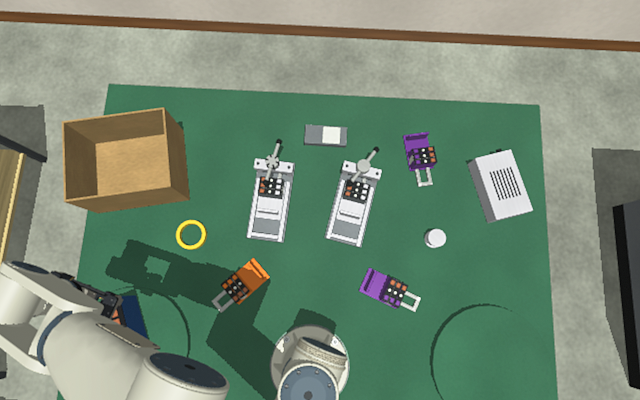

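View pics/wrist0.png

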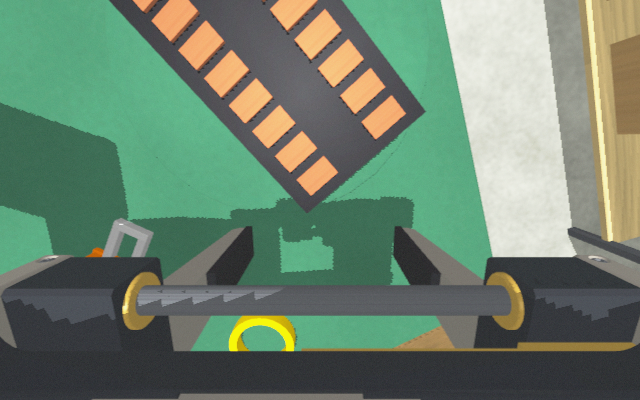

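The scene shows two grey stations near the bench's middle, at top-view pixels (272,195) and (355,200). I'll zoom in on both hubs.

Run:
```python
import cv2,numpy as np
a=cv2.imread("pics/top0.png")[125:255,235:395]; b=cv2.imread("pics/scene0.png")[175:280,235:405]
a=cv2.resize(a,None,fx=4.5,fy=4.5,interpolation=cv2.INTER_CUBIC);b=cv2.resize(b,None,fx=4.5,fy=4.5,interpolation=cv2.INTER_CUBIC)
cv2.imwrite("pics/ztop.png",a);cv2.imwrite("pics/zscene.png",b)
```

```text
(no output)
```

View pics/ztop.png

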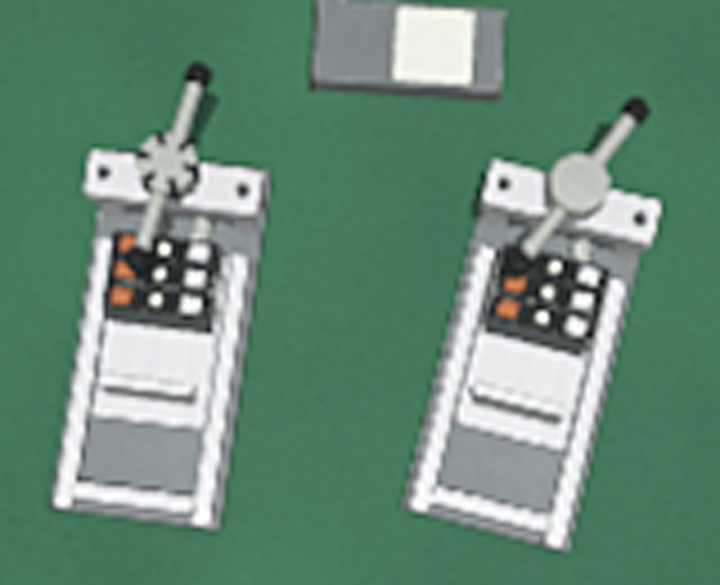

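View pics/zscene.png

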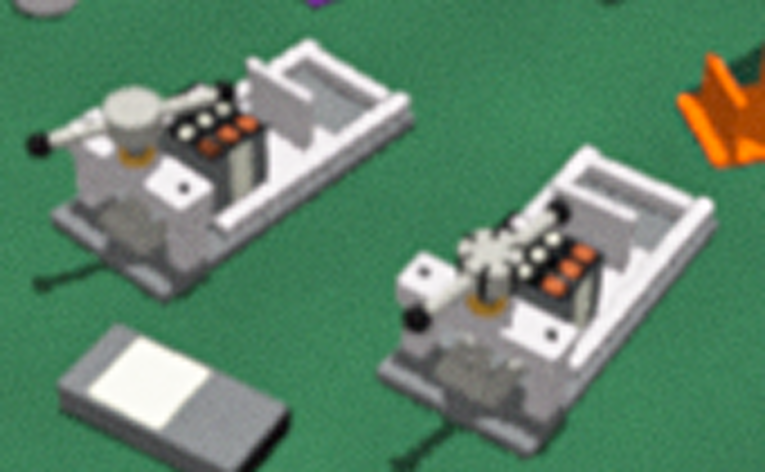

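The notched hub is on the station at top pixel (272,160), on the robot's left. I'll measure that one from the depth map.

```bash
cat > h.py <<'E'
import numpy as np,cv2
def cloud(im):
    z=im["z_map"]; v,u=np.mgrid[0:z.shape[0],0:z.shape[1]]
    c=np.stack([(u-im["cx"])/im["fx"]*z,(v-im["cy"])/im["fy"]*z,z],-1)
    X=(c-im["t"])@im["R"]; X[z<=0]=np.nan
    return X
def ray(im,u,v,h):
    d=np.array([(u-im["cx"])/im["fx"],(v-im["cy"])/im["fy"],1])@im["R"]; o=-im["R"].T@im["t"]
    return o+d*(h-o[2])/d[2]
def proj(im,X):
    c=im["R"]@np.asarray(X,float)+im["t"]; return im["fx"]*c[0]/c[2]+im["cx"],im["fy"]*c[1]/c[2]+im["cy"]
E
python3 - <<'E'
import numpy as np,cv2
from h import *
im=np.load("top0.npz"); X=cloud(im)
m=np.zeros(X.shape[:2],bool); m[130:255,235:305]=1
P=X[m]; P=P[np.isfinite(P[:,2])]
q=P[(P[:,2]>7)&(P[:,2]<100)]
r=cv2.minAreaRect(q[:,:2].astype(np.float32)); print(r, cv2.boxPoints(r).round(1).tolist())
q=P[P[:,2]>105]; print(len(q),q[:,2].max())
h=q[q[:,2]>128]; print("hub",len(h),h.mean(0),(h.max(0)+h.min(0))/2)
print(cv2.fitLine(q[:,:2].astype(np.float32),cv2.DIST_L2,0,.01,.01).ravel())
print(q[np.argmax(q[:,0])],q[np.argmin(q[:,0])])
E
```

```text
((570.1209106445312, 172.7100830078125), (446.493408203125, 248.0431671142578), 3.147512674331665) [[340.3999938964844, 284.29998779296875], [354.0, 36.599998474121094], [799.7999877929688, 61.099998474121094], [786.2000122070312, 308.79998779296875]]
303 142.07779703781193
hub 260 [639.00867818 153.47936247 134.4100117 ] [639.25296993 153.70647305 135.11572908]
[ 9.7238672e-01 -2.3337530e-01  6.3707507e+02  1.5338327e+02]
[720.61275481 137.22066448 127.75733676] [561.31697747 174.17920614 132.46582665]
```

Run:
```python
import numpy as np,cv2
from h import *
im=np.load("top0.npz"); f=im["frame"]; 
hsv=cv2.cvtColor(f,cv2.COLOR_RGB2HSV)
m=((hsv[...,1]<70)).astype(np.uint8); m[:130]=0;m[255:]=0;m[:,:235]=0;m[:,305:]=0
# stop block front line corners, rails: plate long edges by per-row extremes rows 190..235
L=[];Rr=[]
for v in range(185,238):
    c=np.flatnonzero(m[v]); 
    L.append(ray(im,c[0]-.5,v,22)[:2]); Rr.append(ray(im,c[-1]+.5,v,12)[:2])
for s in(L,Rr):
    l=cv2.fitLine(np.array(s,np.float32),cv2.DIST_HUBER,0,.01,.01).ravel(); print(l,np.degrees(np.arctan2(l[1],l[0])))
o=-im["R"].T@im["t"];print("cam",o)
# hub disc: bright low sat near (272,161)
print(ray(im,235+168/4.5,125+165/4.5,134), ray(im,235+198/4.5,125+75/4.5,122),ray(im,235+145/4.5,125+245/4.5,122))
print([ray(im,235+x/4.5,125+y/4.5,12) for x,y in((52,508),(218,525))])
w=np.load("wrist0.npz"); print("wcam",-w["R"].T@w["t"])
```

```text
[ 9.9710596e-01 -7.6024324e-02  4.9153534e+02  2.3122211e+02] -4.3600802
[ 9.9709755e-01 -7.6134823e-02  5.0611902e+02  9.9368599e+01] -4.366429
cam [ 249.80568484    1.69477723 1422.36410389]
[636.62203135 152.63343315 134.        ] [709.97455591 136.95584    122.        ] [579.5406836  166.30049827 122.        ]
[array([398.43792627, 235.48113957,  12.        ]), array([392.02326843, 108.90385694,  12.        ])]
wcam [133.45224539 614.50632239 383.23841276]
```

Left station axis yaw is about -4.4°, hub near (637,153) and bar angle about -12.5°. That leaves roughly 442° clockwise to the stop. I'll move over it with shut fingers and take a closer wrist view.

Emit:
{"api": "move_arm", "payload": {"moves": [[[0, -4, 0], [0, 0, 0], 0], [[2, -9, -1], [0, 0, 0], 0], [[7, -9, -4], [0, -0.1, 0], 0], [[12, -9, -7.5], [0, -0.245, 0], 0], [[17, -9, -10.5], [0, -0.245, 0], 0], [[22, -9, -14], [0, -0.245, 0], 0], [[27, -9, -17], [0, -0.245, 0], 0], [[32, -9, -20], [0, -0.245, 0], 0], [[37, -9, -23.5], [0, -0.245, 0], 0], [[42, -9, -26.5], [0, -0.245, 0], 0], [[46, -9, -29], [0, -0.245, 0], 0], [[48, -9, -30], [0, -0.245, 0], 0]], "grip_force": 20}}

```text
t: 1.65
position: [559.2, 154.6, 304.3]
eef_rot: [-90.0, 0.0, -4.5]
wrist_force: [0.3, 0.3, 0.0]
grip_width: 0.4
```

Run:
```python
from station import arm
import cv2,numpy as np
im=arm.get_image("wrist"); cv2.imwrite("pics/w1.png",im["frame"][:,:,::-1]); np.savez("w1.npz",**im)
print(arm.get_obs()["position"],arm.get_obs()["eef_rot"])
```

```text
[560.32256583 153.86894763 304.22080387] [-9.00527242e+01 -2.71581309e-02 -4.51570853e+00]
```

View pics/w1.png

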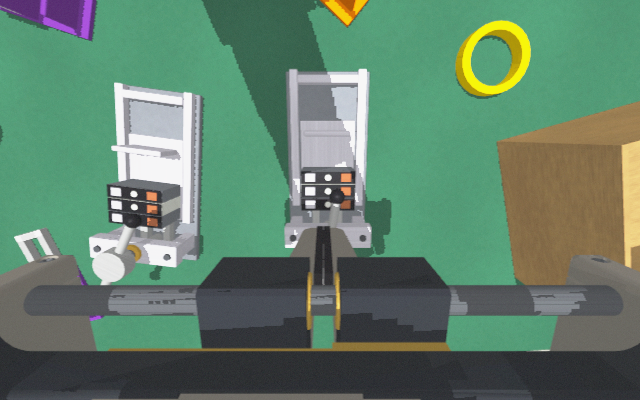

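The wrist view shows the left station at columns 285–372. Its near ball is at (337,197), and the fingers cover the hub. I'll locate the ball and rails from here.

Run:
```python
import numpy as np,cv2
from h import *
im=np.load("w1.npz")
print("cam",-im["R"].T@im["t"])
print("ball",ray(im,337,197,122.5))
for p in((287,71),(368,71),(285,247),(371,247)): print(p,ray(im,*p,24),ray(im,*p,84))
X=cloud(im); print("plate top",[X[134,c].round(1).tolist() for c in(305,327,348)], X[90,290].round(1), X[235,296].round(1),X[197,337].round(1))
print(X[125:145,327].round(0).tolist())
c=cv2.resize(im["frame"][55:260,265:395][:,:,::-1],None,fx=3,fy=2.9,interpolation=cv2.INTER_CUBIC);cv2.imwrite("pics/w1z.png",c)
```

```text
cam [491.86169792 160.5589033  473.59091805]
ball [571.30842923 172.45765509 122.5       ]
(287, 71) [395.22038521 114.04178583  24.        ] [408.11761807 120.2497116   84.        ]
(368, 71) [404.70674398 234.75681406  24.        ] [416.33797813 224.85475762  84.        ]
(285, 247) [675.41376843  79.73703629  24.        ] [650.91789053  90.52309052  84.        ]
(371, 247) [687.09901374 228.8509614   24.        ] [661.04368549 219.73706847  84.        ]
plate top [[488.7, 135.2, 69.5], [491.1, 166.2, 69.3], [493.4, 195.9, 68.5]] [422.3 115.9  26.2] [633.8 108.7  82.1] [569.1 172.1 132.1]
[[477.0, 168.0, 20.0], [479.0, 168.0, 19.0], [480.0, 168.0, 19.0], [482.0, 168.0, 21.0], [483.0, 167.0, 19.0], [485.0, 167.0, 18.0], [487.0, 167.0, 68.0], [488.0, 166.0, 69.0], [490.0, 166.0, 68.0], [491.0, 166.0, 69.0], [492.0, 166.0, 70.0], [494.0, 167.0, 20.0], [496.0, 167.0, 19.0], [497.0, 166.0, 19.0], [499.0, 166.0, 19.0], [500.0, 166.0, 19.0], [502.0, 166.0, 18.0], [503.0, 166.0, 19.0], [505.0, 166.0, 19.0], [507.0, 166.0, 19.0]]
```

View pics/w1z.png

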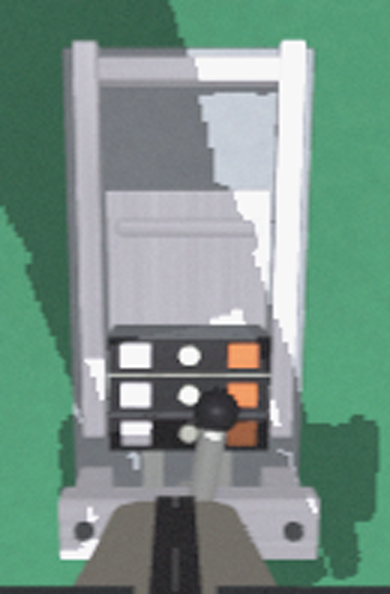

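Run:
```python
from station import arm
for i in range(3):
    arm.get_image("top") if i else 0; o=arm.get_obs(); print(o["t"],o["position"],o["eef_rot"],o["wrist_force"])
```

```text
1.7 [560.32256583 153.86894763 304.22080387] [-9.00527242e+01 -2.71581309e-02 -4.51570853e+00] [ 0.36223906 -1.103181   -0.43029474]
1.75 [559.06185634 155.3488347  304.18678098] [-9.00137222e+01  2.15908110e-02 -4.52514532e+00] [ 0.53342603 -0.83085245  0.13177461]
1.8 [558.1505701  156.43408778 304.19462182] [-8.99923890e+01  5.20564620e-02 -4.47696131e+00] [-0.39254648  0.91793378  0.86306824]
```

Emit:
{"api": "move_arm", "payload": {"moves": [[[2, 3, -1.5], [0, 0, 0], 0], [[4.4, 6, -2.7], [0, 0, 0], 0], [[4.4, 10, -2.7], [0, 0, 0], 0], [[4.4, 14, -2.7], [0, 0, 0], 0], [[4.4, 17, -2.7], [0, 0, 0], 0], [[4.4, 19.6, -2.7], [0, 0, 0], 0], [[4.4, 19.6, -2.7], [0, 0, 0], 0], [[4.4, 19.6, -2.7], [0, 0, 0], 0]]}}

```text
t: 2.8
position: [600.1, 127.3, 109.7]
eef_rot: [-90.0, -0.1, -4.3]
wrist_force: [1.2, 0.5, 0.9]
grip_width: 0.8
```

Run:
```python
from station import arm
import cv2,numpy as np
from h import *
im=arm.get_image("scene"); c=cv2.resize(im["frame"][150:290,260:430][:,:,::-1],None,fx=4,fy=4,interpolation=cv2.INTER_CUBIC);cv2.imwrite("pics/s2.png",c)
o=arm.get_obs(); print(o["position"],o["wrist_force"])
```

```text
[600.4927172  127.0975118  109.97755466] [-0.04648555 -0.16213152  0.53389326]
```

View pics/s2.png

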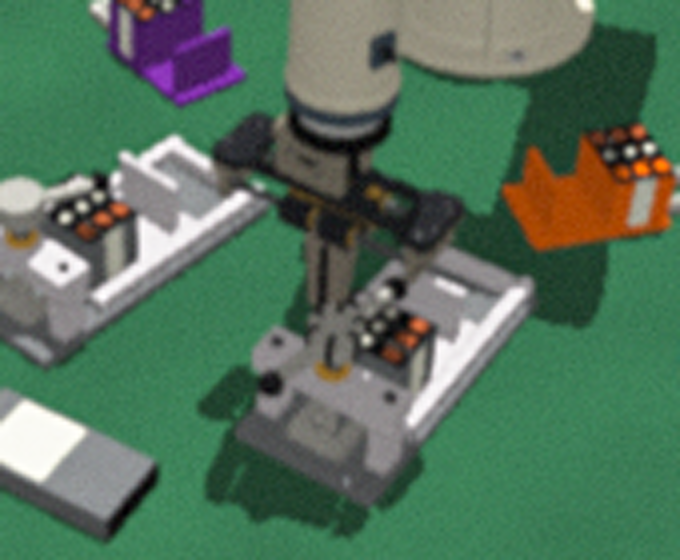

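The fingers stand clear beside the bar on its right-hand side. I'll work out the circle waypoints.

Run:
```python
import numpy as np
p=lambda t:4.8*np.array([np.cos(np.radians(t)),np.sin(np.radians(t))])
s=np.array([-3.68,-3.1])
for a,b in((220,100),(100,-32),(-32,-164),(-164,-236)):
    st=10 if a==220 else (11 if a<=100 and a!=-164 else 6)
    s0=s if a==220 else p(a)
    print(a,[(p(t)-s0).round(2).tolist() for t in np.arange(a-st,b-1,-st)])
```

```text
220 [[-0.48, 0.7], [-0.83, 1.46], [-1.05, 2.27], [-1.12, 3.1], [-1.05, 3.93], [-0.83, 4.74], [-0.48, 5.5], [0.0, 6.19], [0.59, 6.78], [1.28, 7.26], [2.04, 7.61], [2.85, 7.83]]
100 [[0.92, 0.07], [1.83, -0.03], [2.71, -0.31], [3.52, -0.75], [4.23, -1.33], [4.81, -2.04], [5.25, -2.85], [5.53, -3.73], [5.63, -4.64], [5.56, -5.56], [5.31, -6.45], [4.9, -7.27]]
-32 [[-0.56, -0.73], [-1.25, -1.34], [-2.04, -1.81], [-2.91, -2.11], [-3.82, -2.25], [-4.74, -2.21], [-5.63, -1.99], [-6.47, -1.61], [-7.22, -1.08], [-7.85, -0.41], [-8.35, 0.36], [-8.68, 1.22]]
-164 [[-0.11, 0.49], [-0.17, 0.99], [-0.18, 1.49], [-0.14, 1.99], [-0.04, 2.48], [0.1, 2.96], [0.3, 3.43], [0.54, 3.87], [0.83, 4.28], [1.16, 4.66], [1.53, 5.0], [1.93, 5.3]]
```

Emit:
{"api": "move_arm", "payload": {"moves": [[[-0.5, 0, 0.7], [0, 0, 0], 0], [[-0.8, 0, 1.5], [0, 0, 0], 0], [[-1.0, 0, 2.3], [0, 0, 0], 0], [[-1.1, 0, 3.1], [0, 0, 0], 0], [[-1.0, 0, 3.9], [0, 0, 0], 0], [[-0.8, 0, 4.7], [0, 0, 0], 0]]}}

```text
t: 3.6
position: [595.4, 172.9, 108.8]
eef_rot: [-90.1, 0.0, -4.4]
wrist_force: [-1.5, -6.8, 1.4]
grip_width: 0.4
```

Run:
```python
from station import arm
import cv2,numpy as np
from h import *
im=arm.get_image("scene"); c=cv2.resize(im["frame"][150:290,260:430][:,:,::-1],None,fx=4,fy=4,interpolation=cv2.INTER_CUBIC);cv2.imwrite("pics/s3.png",c)
o=arm.get_obs(); print(o["position"],o["wrist_force"])
```

```text
[595.56264837 173.90320691 108.72833074] [-2.04745677 -4.11809582  1.08734326]
```

View pics/s3.png

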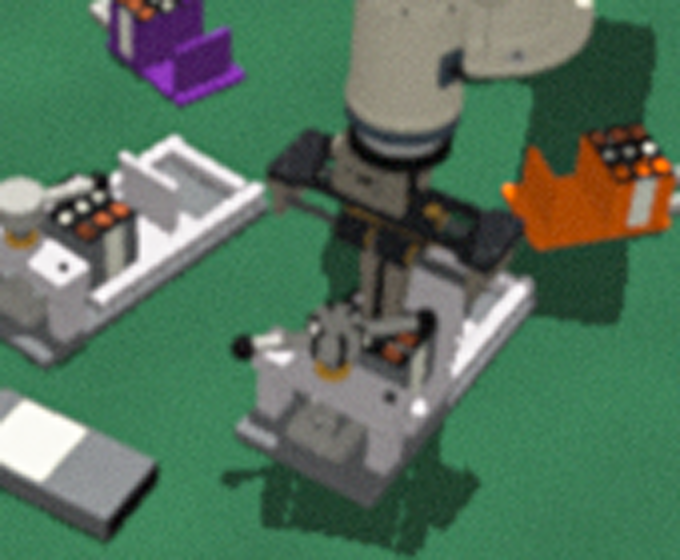

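The bar is turning clockwise with about 7 N on it. Continuing round.

Run:
```python
import numpy as np
p=lambda t:4.8*np.array([np.cos(np.radians(t)),np.sin(np.radians(t))])
s0=np.array([-4.48,1.6])
for a in(160,28,-104):
    r=[(p(a-11*k)-s0).round(1) for k in range(1,13)]
    print(a-132,[q.tolist() for q in r]); s0=s0+r[-1]; print(s0)
```

```text
28 [[0.4, 0.9], [0.9, 1.6], [1.6, 2.2], [2.4, 2.7], [3.2, 3.0], [4.1, 3.2], [5.1, 3.2], [6.0, 3.0], [6.8, 2.6], [7.6, 2.1], [8.2, 1.4], [8.7, 0.7]]
[4.22 2.3 ]
-104 [[0.4, -0.9], [0.6, -1.8], [0.6, -2.7], [0.4, -3.6], [0.1, -4.5], [-0.4, -5.3], [-1.1, -5.9], [-1.8, -6.5], [-2.7, -6.8], [-3.6, -7.1], [-4.5, -7.1], [-5.4, -7.0]]
[-1.18 -4.7 ]
-236 [[-0.8, 0.3], [-1.6, 0.8], [-2.3, 1.4], [-2.9, 2.2], [-3.3, 3.0], [-3.5, 3.9], [-3.6, 4.8], [-3.5, 5.7], [-3.2, 6.6], [-2.8, 7.4], [-2.2, 8.1], [-1.5, 8.7]]
[-2.68  4.  ]
```

Emit:
{"api": "move_arm", "payload": {"moves": [[[0.4, 0, 0.9], [0, 0, 0], 0], [[0.9, 0, 1.6], [0, 0, 0], 0], [[1.6, 0, 2.2], [0, 0, 0], 0], [[2.4, 0, 2.7], [0, 0, 0], 0], [[3.2, 0, 3.0], [0, 0, 0], 0], [[4.1, 0, 3.2], [0, 0, 0], 0], [[5.1, 0, 3.2], [0, 0, 0], 0], [[6.0, 0, 3.0], [0, 0, 0], 0], [[6.8, 0, 2.6], [0, 0, 0], 0], [[7.6, 0, 2.1], [0, 0, 0], 0], [[8.2, 0, 1.4], [0, 0, 0], 0], [[8.7, 0, 0.7], [0, 0, 0], 0]]}}

```text
t: 5.15
position: [681.3, 175.6, 108.2]
eef_rot: [-89.9, 0.2, -4.4]
wrist_force: [-4.7, 6.5, 1.7]
grip_width: 0.4
```

Emit:
{"api": "move_arm", "payload": {"moves": [[[0.4, 0, -0.9], [0, 0, 0], 0], [[0.6, 0, -1.8], [0, 0, 0], 0], [[0.6, 0, -2.7], [0, 0, 0], 0], [[0.4, 0, -3.6], [0, 0, 0], 0], [[0.1, 0, -4.5], [0, 0, 0], 0], [[-0.4, 0, -5.3], [0, 0, 0], 0], [[-1.1, 0, -5.9], [0, 0, 0], 0], [[-1.8, 0, -6.5], [0, 0, 0], 0], [[-2.7, 0, -6.8], [0, 0, 0], 0], [[-3.6, 0, -7.1], [0, 0, 0], 0], [[-4.5, 0, -7.1], [0, 0, 0], 0], [[-5.4, 0, -7.0], [0, 0, 0], 0]]}}

```text
t: 6.65
position: [627.5, 109.5, 110.5]
eef_rot: [-89.9, -0.5, -4.4]
wrist_force: [9.2, 0.0, 1.5]
grip_width: 0.3
```

Run:
```python
from station import arm
import cv2,numpy as np
from h import *
im=arm.get_image("scene"); c=cv2.resize(im["frame"][150:290,260:430][:,:,::-1],None,fx=4,fy=4,interpolation=cv2.INTER_CUBIC);cv2.imwrite("pics/s4.png",c)
o=arm.get_obs(); print(o["position"],o["wrist_force"])
```

```text
[626.00397357 109.40019928 110.318796  ] [ 6.8340786  -1.05488184  1.88932025]
```

View pics/s4.png

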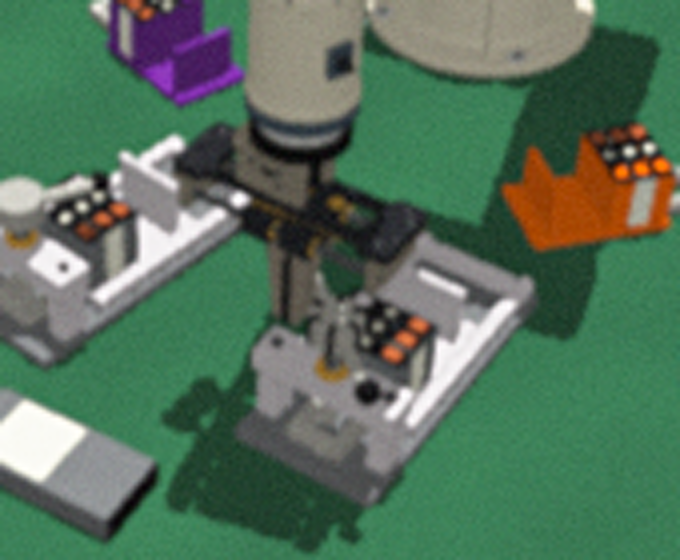

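Emit:
{"api": "move_arm", "payload": {"moves": [[[-0.8, 0, 0.3], [0, 0, 0], 0], [[-1.6, 0, 0.8], [0, 0, 0], 0], [[-2.3, 0, 1.4], [0, 0, 0], 0], [[-2.9, 0, 2.2], [0, 0, 0], 0], [[-3.3, 0, 3.0], [0, 0, 0], 0], [[-3.5, 0, 3.9], [0, 0, 0], 0], [[-3.6, 0, 4.8], [0, 0, 0], 0], [[-3.5, 0, 5.7], [0, 0, 0], 0], [[-3.2, 0, 6.6], [0, 0, 0], 0], [[-2.8, 0, 7.4], [0, 0, 0], 0], [[-2.4, 0, 8.1], [0, 0, 0], 0], [[-2.0, 0, 8.9], [0, 0, 0], 0]]}}

```text
t: 8.2
position: [609.3, 198.1, 108.2]
eef_rot: [-90.1, 0.2, -4.4]
wrist_force: [-3.8, -4.9, 0.6]
grip_width: 0.3
```

```bash
cat > shot.py <<'E'
import sys
from station import arm
import cv2,numpy as np
from h import *
n=sys.argv[1]
im=arm.get_image("scene"); c=cv2.resize(im["frame"][150:290,260:430][:,:,::-1],None,fx=4,fy=4,interpolation=cv2.INTER_CUBIC);cv2.imwrite(f"pics/{n}.png",c)
o=arm.get_obs(); p=o["position"]; d=p[:2]-[639,154.2]
print(o["t"],p.round(1),o["wrist_force"].round(1),"station rel hub",(d@[.997,-.0772]).round(1),(d@[.0772,.997]).round(1))
E
python3 shot.py s5
```

```text
8.25 [609.9 199.1 108.2] [-1.6 -2.7 -0.9] station rel hub -32.5 42.5
```

View pics/s5.png

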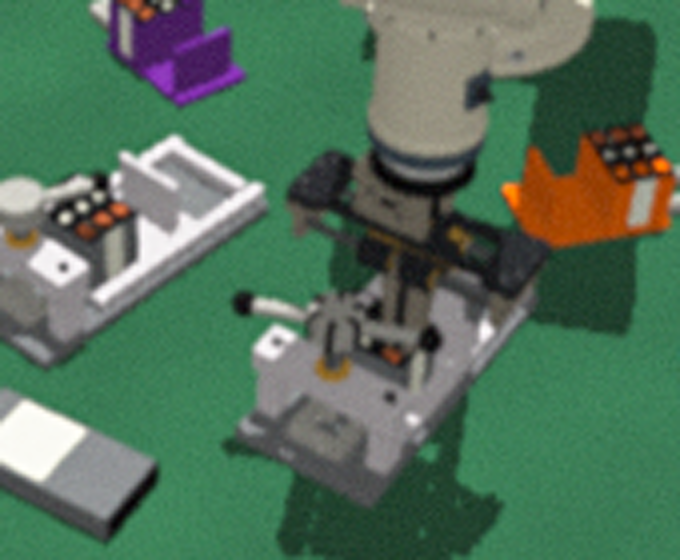

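Emit:
{"api": "move_arm", "payload": {"moves": [[[0.3, 0, 0.1], [0, 0, 0], 0], [[0.6, 0, 0.2], [0, 0, 0], 0], [[0.8, 0, 0.2], [0, 0, 0], 0], [[1.0, 0, 0.2], [0, 0, 0], 0], [[1.2, 0, 0.2], [0, 0, 0], 0]]}}

```text
t: 8.88
position: [622.4, 200.6, 108.6]
eef_rot: [-89.9, 0.0, -4.4]
wrist_force: [-4.9, 3.6, 0.1]
grip_width: 0.3
```

```bash
python3 shot.py s6
```

```text
8.925 [622.7 200.6 108.6] [-4.7  3.4 -1.3] station rel hub -19.8 45.0
```

View pics/s6.png

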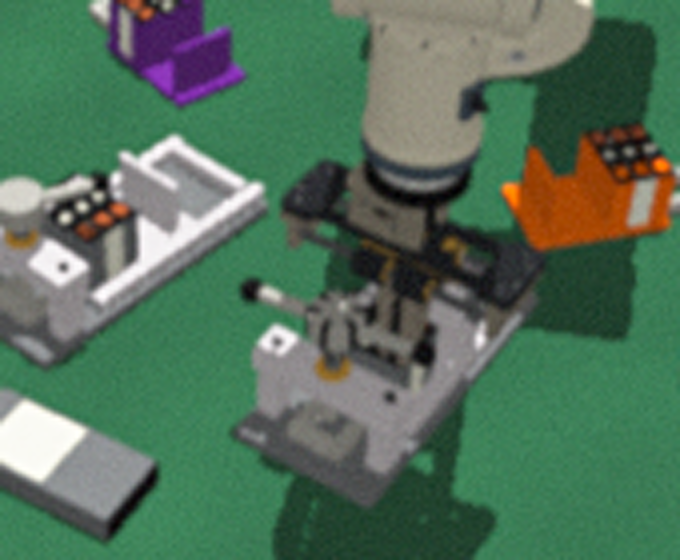

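Still turning freely at about 5 N. Next come 1 mm steps, watching the force.

Emit:
{"api": "move_arm", "payload": {"moves": [[[0.1, 0, 0], [0, 0, 0], 0], [[0.2, 0, 0], [0, 0, 0], 0], [[0.2, 0, 0], [0, 0, 0], 0]]}}

```text
t: 9.3
position: [624.6, 200.5, 108.6]
eef_rot: [-89.9, 0.0, -4.4]
wrist_force: [-5.2, 3.5, 0.6]
grip_width: 0.5
```

Emit:
{"api": "move_arm", "payload": {"moves": [[[0.1, 0, 0], [0, 0, 0], 0], [[0.2, 0, 0], [0, 0, 0], 0], [[0.2, 0, 0], [0, 0, 0], 0]]}}

```text
t: 9.68
position: [626.6, 200.4, 108.7]
eef_rot: [-89.9, 0.0, -4.4]
wrist_force: [-3.8, 4.1, -0.3]
grip_width: 0.7
```

Emit:
{"api": "move_arm", "payload": {"moves": [[[0.1, 0, 0], [0, 0, 0], 0], [[0.2, 0, 0], [0, 0, 0], 0], [[0.2, 0, 0], [0, 0, 0], 0]]}}

```text
t: 10.05
position: [628.5, 200.3, 108.7]
eef_rot: [-89.9, 0.0, -4.4]
wrist_force: [-4.8, 4.6, 0.4]
grip_width: 0.0
```

```bash
python3 shot.py s7
```

```text
10.1 [628.5 200.3 108.7] [-4.7  5.3  0.9] station rel hub -14.0 45.2
```

View pics/s7.png

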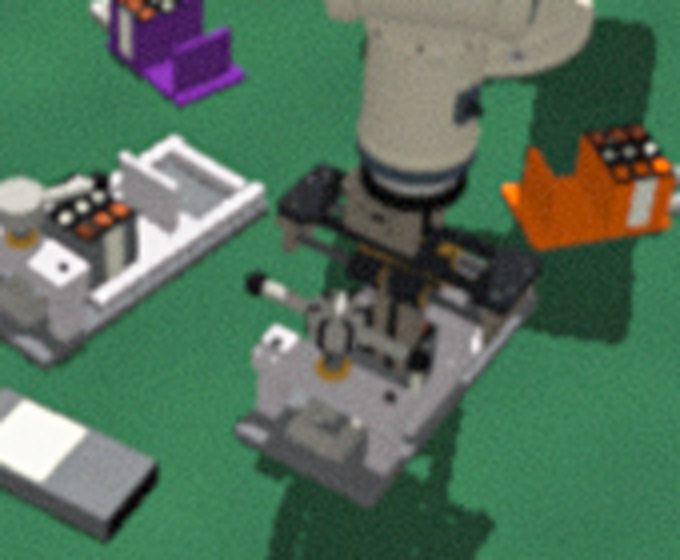

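Run:
```python
from station import arm
import numpy as np
from h import *
im=arm.get_image("scene")
a=ray(im,260+257/4,150+284/4,136.5);b=ray(im,260+418/4,150+362/4,136.5); print(a,b,(a+b)/2,np.degrees(np.arctan2(*(b-a)[[1,0]]))+4.4)
for an in (90,95,100): 
    t=np.radians(an-4.4);print(an,[((np.array(proj(im,[639+s*72*np.cos(t),154.2+s*72*np.sin(t),136.5]))-[260,150])*4).round(0) for s in(-1,1)])
```

```text
[636.98911307  84.94050208 136.5       ] [648.19542943 228.85260715 136.5       ] [642.59227125 156.89655461 136.5       ] 89.94741021073314
90 [array([256., 280.]), array([417., 358.])]
95 [array([252., 285.]), array([421., 352.])]
100 [array([248., 290.]), array([424., 347.])]
```

The bar is about square now, but the force hasn't risen, so I'll keep stepping until it does.

Emit:
{"api": "move_arm", "payload": {"moves": [[[0.1, 0, 0], [0, 0, 0], 0], [[0.1, 0, 0], [0, 0, 0], 0]]}}

```text
t: 10.4
position: [629.0, 200.3, 108.7]
eef_rot: [-89.9, 0.1, -4.4]
wrist_force: [-7.1, 5.3, 2.2]
grip_width: 0.9
```

Emit:
{"api": "move_arm", "payload": {"moves": [[[0.1, 0, 0], [0, 0, 0], 0], [[0.1, 0, 0], [0, 0, 0], 0]]}}

```text
t: 10.65
position: [629.2, 200.3, 108.7]
eef_rot: [-89.9, 0.2, -4.4]
wrist_force: [-9.8, 5.8, 3.8]
grip_width: 0.7
```

Emit:
{"api": "move_arm", "payload": {"moves": [[[0.1, 0, 0], [0, 0, 0], 0], [[0.1, 0, 0], [0, 0, 0], 0]]}}

```text
t: 10.9
position: [629.3, 200.3, 108.7]
eef_rot: [-89.9, 0.3, -4.4]
wrist_force: [-14.3, 6.1, 7.2]
grip_width: 0.7
```

The motion has stalled and the force is up to 14 N, so the bar is at the stop. I'll back off, rise and look.

Emit:
{"api": "move_arm", "payload": {"moves": [[[-1, 0, 0], [0, 0, 0], 0], [[-4, 0, 0], [0, 0, 0], 0], [[-6, -4, 0], [0, 0, 0], 0], [[-9, -10, -2], [0, 0, 0], 2], [[-13, -16, -4], [0, 0, 0], 4], [[-16, -18, -4], [0, 0, 0], 4], [[-16, -18, -4], [0, 0, 0], 4], [[-16, -18, -4], [0, 0, 0], 4]]}}

```text
t: 11.9
position: [469.8, 171.5, 288.6]
eef_rot: [-90.0, -0.1, -4.4]
wrist_force: [0.3, 0.1, 0.0]
grip_width: 39.9
```

```bash
python3 shot.py s8
python3 - <<'E'
from station import arm
import cv2,numpy as np
from h import *
print(arm.get_obs()["joints"].round(1),arm.get_obs()["grip_width"])
for n in("wrist","top"):
    im=arm.get_image(n); np.savez(n+"2.npz",**im)
    f=im["frame"][:,:,::-1]
    if n=="top": f=cv2.resize(f[125:255,235:395],None,fx=4.5,fy=4.5,interpolation=cv2.INTER_CUBIC)
    cv2.imwrite(f"pics/{n}2.png",f)
E
```

```text
11.95 [469.7 171.4 287.9] [ 0.3 -0.1 -0.4] station rel hub -170.1 4.1
[ 19.9   5.  103.5  -0.   71.4 -65.7] 40.0594233235424
```

View pics/wrist2.png

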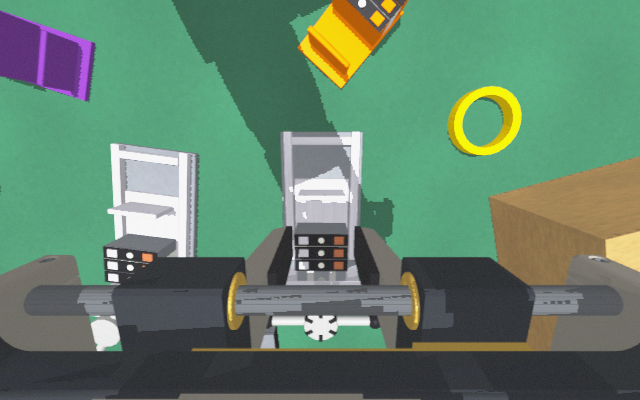

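View pics/top2.png

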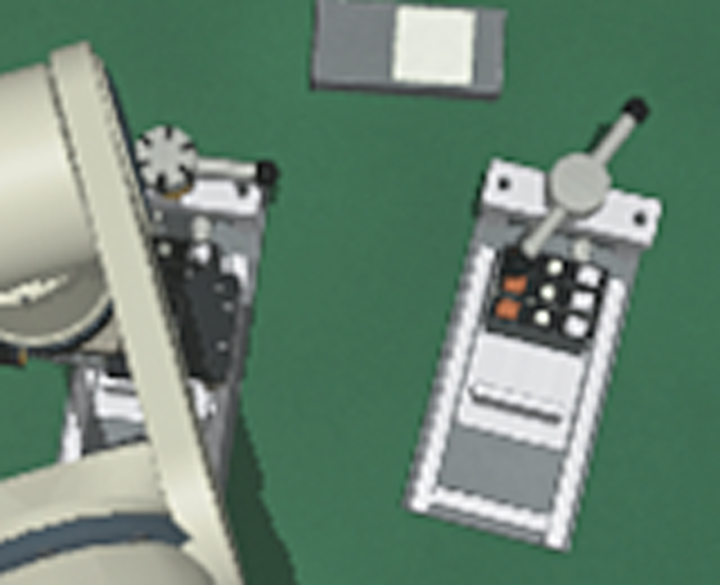

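View pics/s8.png

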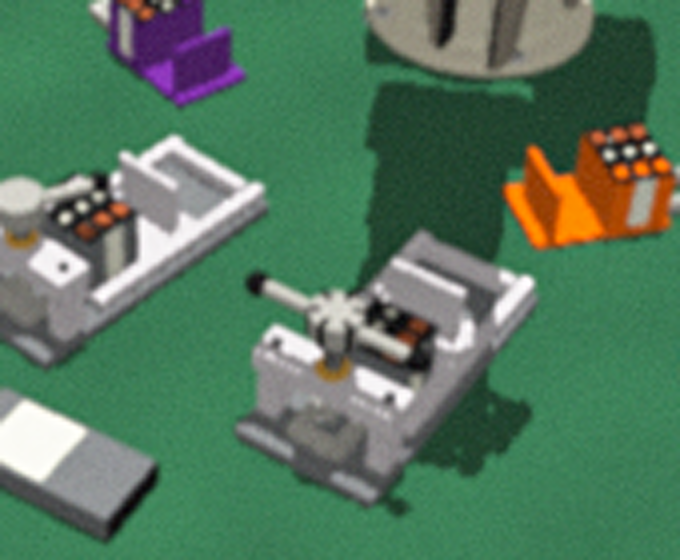

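The bar stands square, notched hub at top-view crop (165,160), with the right-hand station unchanged. Next is the plate position.

Run:
```python
import numpy as np,cv2
from h import *
im=np.load("wrist2.npz"); X=cloud(im)
s=X[160:215,285:362].reshape(-1,3)
d=s[:,:2]-[639,154.2]; xs=d@[.997,-.0772]; ys=d@[.0772,.997]
m=(s[:,2]>60)&(s[:,2]<78)&(np.abs(ys)<50)
print(m.sum(),"plate xs",np.percentile(xs[m],[2,50,98]),"ys",np.percentile(ys[m],[1,50,99]),np.median(s[m],0))
l=cv2.fitLine(s[m][:,:2].astype(np.float32),cv2.DIST_L2,0,.01,.01).ravel();print(np.degrees(np.arctan2(l[1],l[0])))
b=X[130:145,300:345]; d=b[...,:2]-[639,154.2]; xx=d@np.array([.997,-.0772])
for r in range(15): print(130+r,xx[r,22].round(1),np.median(b[r,:,2]).round(1))
p=ray(im,321,190,70);print(p)
```

```text
327 plate xs [-153.87149189 -151.04875665 -146.33733658] ys [-32.6479348    0.38455964  34.87185448] [488.63642128 166.43033812  68.75501473]
85.53809
130 -245.0 -0.4
131 -243.5 -0.6
132 -241.8 11.1
133 -240.3 11.6
134 -238.8 11.2
135 -237.3 11.0
136 -235.8 nan
137 -234.4 28.7
138 -232.9 29.2
139 -231.5 nan
140 -230.0 29.3
141 -228.5 29.2
142 -227.1 29.2
143 -225.6 29.4
144 -224.2 29.1
[478.2112119  168.48921018  70.        ]
```

Emit:
{"api": "move_arm", "payload": {"moves": [[[0.5, 2, 0], [0, 0.18, 0], 4], [[1, 4, 0], [0, 0.36, 0], 4], [[1.5, 6, -0.1], [0, 0.54, 0], 4], [[2, 8, -0.2], [0, 0.72, 0], 4], [[2, 10, -0.35], [0, 0.9, 0], 4], [[2, 12, -0.35], [0, 1.08, 0], 4], [[2, 12, -0.35], [0, 1.26, 0], 4], [[2, 12, -0.35], [0, 1.44, 0], 4], [[2, 12, -0.35], [0, 1.571, 0], 4], [[2, 12, -0.35], [0, 1.571, 0], 4], [[2, 12, -0.35], [0, 1.571, 0], 4]]}}

```text
t: 13.42
position: [488.7, 166.3, 167.9]
eef_rot: [-90.1, -0.0, -94.2]
wrist_force: [-0.7, -0.3, -0.7]
grip_width: 40.0
```

```bash
python3 shot.py s9;python3 - <<'E'
from station import arm
import cv2
print(arm.get_obs()["eef_rot"])
im=arm.get_image("wrist");cv2.imwrite("pics/w3.png",im["frame"][:,:,::-1])
E
```

```text
13.475 [488.7 166.3 168.1] [ 0.  -0.9 -0.1] station rel hub -150.8 0.5
[-9.00420273e+01 -1.95509619e-02 -9.42814632e+01]
```

View pics/w3.png

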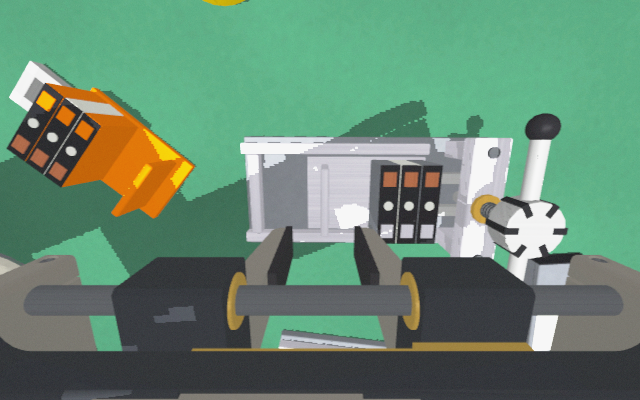

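The jaws straddle the plate, which is at column 324 with the fingers at 290 and 358. I'll descend and grip.

Emit:
{"api": "move_arm", "payload": {"moves": [[[0, 4, 0], [0, 0, 0], 4], [[0, 8, 0], [0, 0, 0], 4], [[0, 11, 0], [0, 0, 0], 4], [[0, 12.8, 0], [0, 0, 0], 4], [[0, 12.8, 0], [0, 0, 0], 4], [[0, 12.8, 0], [0, 0, 0], 0], [[0, 12.8, 0], [0, 0, 0], 0], [[0, 12.8, 0], [0, 0, 0], 0], [[0, 12.8, 0], [0, 0, 0], 0]], "grip_force": 20}}

```text
t: 14.65
position: [489.4, 166.5, 41.2]
eef_rot: [-89.9, 0.0, -94.4]
wrist_force: [0.6, 0.4, 5.2]
grip_width: 8.1
```

```bash
python3 shot.py s10
```

```text
14.7 [489.4 166.5  41.2] [1.5 0.3 7.2] station rel hub -150.1 0.8
```

View pics/s10.png

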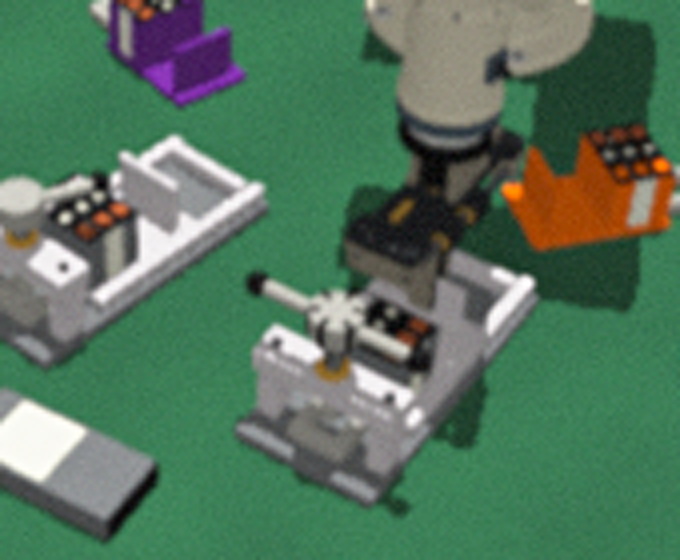

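Emit:
{"api": "move_arm", "payload": {"moves": [[[0, 0, -0.3], [0, 0, 0], 0], [[0, 0, -0.8], [0, 0, 0], 0], [[0, 0, -1.4], [0, 0, 0], 0], [[0, 0, -2.0], [0, 0, 0], 0], [[0, 0, -2.6], [0, 0, 0], 0], [[0, 0, -3.2], [0, 0, 0], 0], [[0, 0, -3.8], [0, 0, 0], 0], [[0, 0, -4.4], [0, 0, 0], 0], [[0, 0, -4.8], [0, 0, 0], 0], [[0, 0, -5.0], [0, 0, 0], 0]]}}

```text
t: 15.95
position: [440.5, 170.8, 41.2]
eef_rot: [-89.8, 0.1, -94.4]
wrist_force: [6.1, -1.0, 2.0]
grip_width: 8.1
```

```bash
python3 shot.py s11
```

```text
16.0 [440.4 170.8  41.2] [ 4.7 -0.6  2. ] station rel hub -199.3 1.2
```

View pics/s11.png

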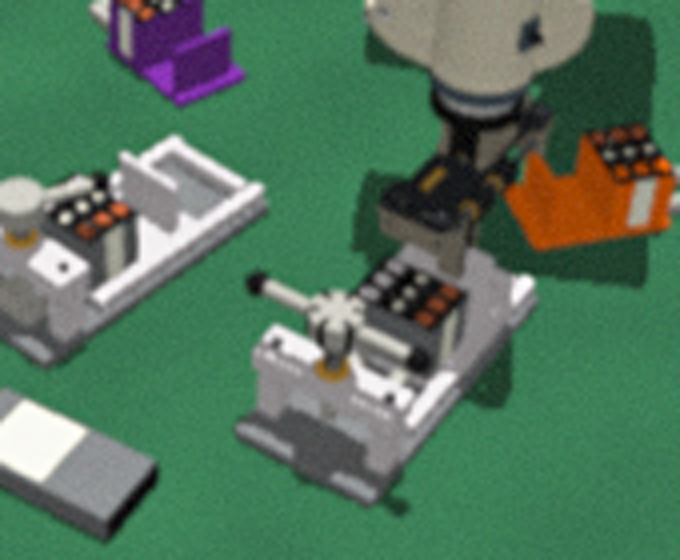

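Sliding with about 5 N of drag. I'll finish in small steps until it meets the stop.

Emit:
{"api": "move_arm", "payload": {"moves": [[[0, 0, -0.1], [0, 0, 0], 0], [[0, 0, -0.2], [0, 0, 0], 0], [[0, 0, -0.3], [0, 0, 0], 0], [[0, 0, -0.3], [0, 0, 0], 0]]}}

```text
t: 16.5
position: [437.7, 171.0, 41.2]
eef_rot: [-89.8, 0.1, -94.4]
wrist_force: [5.8, -0.7, 2.5]
grip_width: 8.2
```

Emit:
{"api": "move_arm", "payload": {"moves": [[[0, 0, -0.1], [0, 0, 0], 0], [[0, 0, -0.2], [0, 0, 0], 0], [[0, 0, -0.2], [0, 0, 0], 0]]}}

```text
t: 16.88
position: [436.7, 171.1, 41.3]
eef_rot: [-89.7, 0.1, -94.4]
wrist_force: [10.1, -2.5, -1.0]
grip_width: 7.4
```

Emit:
{"api": "move_arm", "payload": {"moves": [[[0, 0, -0.1], [0, 0, 0], 0], [[0, 0, -0.2], [0, 0, 0], 0], [[0, 0, -0.2], [0, 0, 0], 0]]}}

```text
t: 17.25
position: [436.5, 171.2, 41.4]
eef_rot: [-89.5, 0.1, -94.3]
wrist_force: [15.1, -6.0, -6.7]
grip_width: 7.9
```

Stalled at 15 N after 53 mm of travel, so it is at the stop block. Opening, then rising straight up.

Emit:
{"api": "move_arm", "payload": {"moves": [[[0, 0, 0], [0, 0, 0], 2], [[0, 0, 0.1], [0, 0, 0], 3], [[0, 0, 0.1], [0, 0, 0], 3.5], [[0, -1, 0.1], [0, 0, 0], 3.5], [[0, -4, 0.1], [0, 0, 0], 3.5], [[0, -9, 0.1], [0, 0, 0], 3.5], [[0, -15, 0.1], [0, 0, 0], 3.5], [[0, -20, 0.1], [0, 0, 0], 3.5], [[0, -20, 0.1], [0, 0, 0], 3.5], [[0, -20, 0.1], [0, 0, 0], 3.5]]}}

```text
t: 18.5
position: [432.3, 170.5, 240.4]
eef_rot: [-90.0, -0.0, -94.4]
wrist_force: [-0.3, 0.0, -0.7]
grip_width: 35.1
```

```bash
python3 shot.py s12
python3 - <<'E'
from station import arm
import cv2,numpy as np
from h import *
im=arm.get_image("wrist");cv2.imwrite("pics/w4.png",im["frame"][:,:,::-1]); np.savez("w4.npz",**im)
X=cloud(im); s=X.reshape(-1,3); d=s[:,:2]-[639,154.2]; xs=d@[.997,-.0772]; ys=d@[.0772,.997]
m=(s[:,2]>60)&(s[:,2]<78)&(np.abs(ys)<40)&(np.abs(xs+203)<20)
print("plate",m.sum(),np.percentile(xs[m],[2,50,98]))
m=(s[:,2]>24)&(s[:,2]<34)&(np.abs(ys)<30)&(np.abs(xs+225)<30); print("block",np.percentile(xs[m],[2,50,98]))
m=(s[:,2]>15)&(s[:,2]<24)&(np.abs(ys)<30)&(xs<-205)&(xs>-260);print("sled front",m.sum(),np.percentile(xs[m],[2,50,98]) if m.any() else 0)
E
```

```text
18.55 [431.9 170.4 239.7] [-0.1 -0.1 -1.1] station rel hub -207.7 0.1
plate 329 [-207.02266571 -203.37005861 -200.57172031]
block [-235.15768281 -230.10272525 -224.66100982]
sled front 496 [-223.86744785 -215.43019239 -208.21866166]
```

View pics/w4.png

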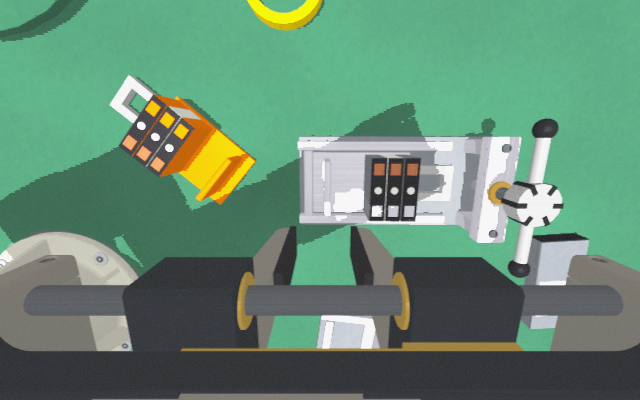

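View pics/s12.png

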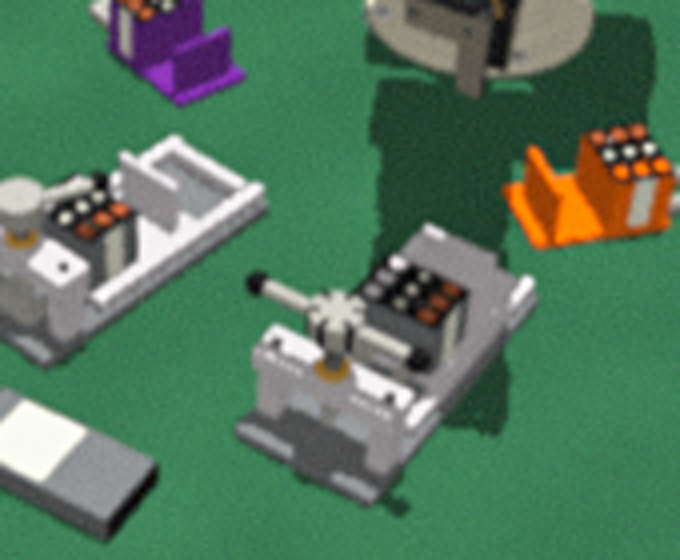

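The sled front (-224 mm) meets the stop block's face (-225 mm), the bar is still square to the rails and the gripper is clear of everything. Handing in.

```bash
python3 -c "
from station import arm
print(arm.get_obs()['wrist_force']); print(arm.close_job())"
```

```text
[ 0.42581987  0.0400858  -0.1278201 ]
the job is handed in; nothing more can be done
None
```

I unscrewed the left-hand spindle to its upper stop, drew its carrier out against the stop block, and handed the job in at about 18.6 s. `close_job` reports no verdict.

- **Spindle:** The notched hub is on the station to the robot's left. I pushed its bar about 440° clockwise with shut fingers at roughly 5–9 N. At the stop the motion stalled while the wrist force rose to about 17 N, well under the 60 N limit. Afterwards the bar looked square to the rails, measured at about 90°.
- **Carrier:** I gripped the pull plate and slid the carrier out about 53 mm, until it stalled at about 17 N. The last wrist depth image puts the sled's front edge at -224 mm and the stop block's face at -225 mm from the spindle axis, so they are in contact within about 1–2 mm. I have no direct reading of the carrier's position in the station frame.
- **Everything else:** The right-hand station and the bystanders in view looked unchanged. I judged that by eye from the images rather than measuring it. The gripper was clear of everything, with wrist force near zero.

One disagreement: estimates of the hub position from different views differed by about 3 mm. The bar reached the stop about 3 mm beyond where I had calculated, so I went by the force rise rather than the position.

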